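# Square a display slat in the marking-out jig and lock it

### The arm

A 7-joint arm with a two-finger parallel gripper is mounted at the origin on a cart in front of the work surface, level with it; the furniture and walls round the work are solid. World frame = base frame: x ahead of the robot, y to its left, z up, the work surface at z = 0. Lengths are in m, angles in rad, forces in N, time in s.
With the tool pointing down it reaches from about 0.425 to 0.925 m from the base axis. Payload 6.8 kg.
Tool frame: the origin (TCP) lies on the mounting face of the last link; the fingertips stand 173 mm ahead of it and the grasp point (between the pads) lies 155 mm ahead of it; y points along the fingers, x is the direction in which the jaws open and shut, and the axes are right-handed (so a half turn about y gives the same grasp; the last joint's range is limited). The gripper opens to 85 mm and grips with 20 to 120 N. Pads are 22 mm wide; open, the fingers measure 114 mm over their backs; the gripper's body (76 mm by 85 mm) begins 54 mm behind the grasp point. The pads swing forward as they close: fully open they stand 13 mm farther back than shut.
Start: joints at [-1.376, 0.477, 0.022, 1.555, -0.011, 1.109, -0.083], TCP at [0.201, 0.644, 0.405] pointing down, gripper open.
Joint ranges: [-2.96, 2.96], [-0.34, 2.1], [-1.41, 1.46], [0.24, 2.44], [-1.37, 4.51], [0.17, 1.92], [-2.96, 2.96]. Speed limits (rad/s): [2.39, 2.39, 3.14, 3.14, 3.14, 3.14, 3.14].

### API

Orientations are given as a rotation vector (axis times angle).
In Python, from bench import r gives the robot as it stands.
- The arm moves only by the tool step_arm, never from a script. Its arguments are lists of equal length, an entry for each row: "xyz": the shift along the tool's x, y, z scaled (see below), a list of three; "rotation": the turn, a rotation vector about the tool's x, y, z scaled (see below), a list of three. A call has 1 to 20 rows; each row is the pose to reach, as a shift and turn from the pose measured when the call began, along the tool's axes at that moment; what a row does not reach only later rows make up. The controller multiplies each number of a shift by 30 cm and each number of a turn by 90 degrees. A row lasts 1/8 s, in which the tool goes at most 62.5 mm and 10.7 degrees, less where a joint would pass 70% of its speed; a pose out of reach is approached as far as the arm can. A call with a number of a shift or a turn outside -1 to 1 is refused whole. A call with a gripper value outside its range is refused whole. "grip" is the closure, from 0 (fully open) to 1 (shut), set as the call begins (left out, the last holds). The fingers move at their own pace and stop on an object; "force" is the grip in N (left out, the last holds). Time passes only in rows, so rows that repeat a pose let the fingers close. It gives the time, the measured TCP pose, the force and the opening at its end, in the units of the state.
- r.get_obs(): the state, without advancing time (a new reading comes with each control period).
- r.grab_frame(name): name is "scene" or "top"; returns a dict with "pixels" (480x640x3 uint8, red, green, blue), "fx", "fy", "cx", "cy" (pixels), "position" and "attitude" of the camera in the world. Camera axes: x right, y down, z forward; pixel columns grow to the right and rows downward; lengths in m; the calibration is good to about 2 mm. A picture is of the moment at which its call begins. There is no depth.
- r.hand_in(): hands the job in, once; it reports no verdict.
The state is a dict: "clock": time; "joints": joint angles; "qvel": joint speeds; "tau": joint torques, N m; "tcp_pos": TCP position; "orientation": TCP orientation; "contact_force": force on the tool from outside, world axes, zero at the start; "moment": the same for the moment, N m; "grip_width": finger opening in m.
Only numpy, scipy, OpenCV 4.12 (cv2) and the standard library are available. Lean on these libraries where they do the work, as an engineer would, in place of code of your own. Each camera call takes 0.05 s, during which the arm holds its last target.

### The job

Push the loose oak slat across the grey jig, keeping it flat on the plate, until its long edge lies flush along the whole aluminium fence at the back and its left end touches the end stop. Only then swing the red-knobbed hold-down fully round until it stands square across the slat, leaving the slat home against fence and stop. Leave the tin and the bracelet beside the jig where they are.

Things in the scene. Friction and masses are not known exactly. Their poses are not given: they have to be found in the camera images.
- jig: Marking-out jig fixed to the table. Origin at table height; z up, its +x points away from the robot towards the fence, +y to the left along the fence. Grey plate 12 mm thick, from x = -110 to +125 mm, y = -175 to +175 mm. Aluminium fence along y: near face at x = +75 mm, 24 mm thick, 340 mm long (y = -170 to +170 mm), top 26 mm above the table. End stop: aluminium block, its right-hand face at y = +140 mm, from x = 20 to 75 mm, top 26 mm above the table.
- slat: Loose oak slat lying flat on the plate, 60 mm wide (x) by 240 mm long (y) by 16 mm thick, about 0.3 kg, plain rectangle; origin at the centre of its underside, so its long edges lie at x = +-30 mm and its ends at y = +-120 mm; +x edge is the one that goes against the fence. Home, its origin is at x = 45, y = 20, z = 12 mm in the jig's frame.
- slat_left (a point): point on the slat's far (fence side) face, 2 mm from its left end, mid-thickness; slat frame (30, 118, 8) mm
- slat_right (a point): point on the slat's far (fence side) face, 2 mm from its right end, mid-thickness; slat frame (30, -118, 8) mm
- slat_end (a point): centre of the slat's left end face, which goes against the stop; slat frame (0, 120, 8) mm
- latch (a joint): angle of the hold-down arm about its vertical pivot: 0 = open, arm lying along the fence pointing to the jig's +y; grows counter-clockwise from above; pi/2 = fully closed against its end stop, arm pointing to the jig's -x, across the slat. Stays where it is left; needs about 1.5 N at the knob. It can be pushed by its knob. The dark arm is 7 mm thick, 18 mm wide, its underside 32 mm above the table, so it passes 4 mm over the slat; it reaches 65 mm from the pivot.
- latch_knob (a point): centre of the red upright cylindrical knob on the arm, 55 mm from the pivot axis: 16 mm in diameter, from 45 to 67 mm above the table (this point 56 mm above the table), on a 10 mm stem from the arm's top at 39 mm
- latch_pivot (a point): pivot axis of the hold-down on top of the fence, at (87, -40, 32) mm in the jig's frame
- tin: round grey tin, 58 mm in diameter, 23 mm high, standing to the left of the jig; bystander, origin at the centre of its underside
- bracelet: dark green bead bracelet, 68 mm in diameter, 11 mm high, lying to the right of the jig; bystander, origin at the centre of its underside

How it is judged:
By the outcome, as a careful person would: the job done as asked, in the order asked, and still so for the second after the job is handed in, with the robot touching nothing.
It also fails if it takes over 64 s, if anything falls off the work surface, if the arm or the gripper's body presses on something with over 40 N, if the wrist force passes 120 N, or if a joint passes its speed limit or range.

## Working session

There is one attempt and no reset: what is moved stays moved. The work goes in short steps, Python scripts to look and compute and a tool call to move; the robot and the scene stay as the last step left them, time stands still between calls to the robot, and variables do not carry over. Pictures are saved under pics/ and viewed, and the job is handed in when it is done.

Besides the shell and the picture viewer there is one more tool, called after "Emit:" as name(argument=value, ...), one argument or row to a line, values as JSON. step_arm: Moves the arm, as the interface text tells. Its arguments: {"type":"object","properties":{"xyz":{"type":"array"},"rotation":{"type":"array"},"grip":{"type":"number"},"force":{"type":"number"}},"required":["xyz","rotation"]}

```bash
ls; mkdir -p pics; python3 - <<'E'
from bench import r
import cv2
print(r.get_obs())
for n in("scene","top"):
    f=r.grab_frame(n); cv2.imwrite(f"pics/{n}0.png",f["pixels"][:,:,::-1]); print(n,[f[k] for k in("fx","fy","cx","cy","position","attitude")])
E
```

```text
pics
{'clock': 0.0, 'joints': array([-1.37613193,  0.47779841,  0.02232122,  1.55644069, -0.01147527,
        1.10930348, -0.08311536]), 'qvel': array([ 2.02503838e-04, -1.66870000e-03, -5.01100322e-04, -8.11665448e-05,
       -2.00867337e-03,  2.15126104e-03, -1.27414689e-03]), 'tau': array([-2.77964045e-04, -5.96433592e+01,  1.60700910e+00, -2.81194121e+01,
        1.22710966e-02,  9.30697366e-03,  1.98756339e-05]), 'tcp_pos': array([0.20116162, 0.64404201, 0.40373076]), 'orientation': array([-1.33856635, -0.98238995,  0.98467217]), 'contact_force': array([-0.0800972 , -0.22130119,  0.29721144]), 'moment': array([-0.02288481,  0.01642216,  0.045373  ]), 'grip_width': 0.08542092693327691}
scene [568.3590912696936, 568.3590912696936, 317.23482917543345, 225.0889344735154, array([ 0.132449  , -0.50831026,  0.82501432]), array([-2.26461664,  0.84519699, -0.33883513])]
top [561.0493141001056, 561.0493141001056, 314.2011402605332, 240.38884373643901, array([0.50168774, 0.03266821, 1.09397996]), array([-2.20534986,  2.17932402, -0.12515468])]
```

View pics/scene0.png

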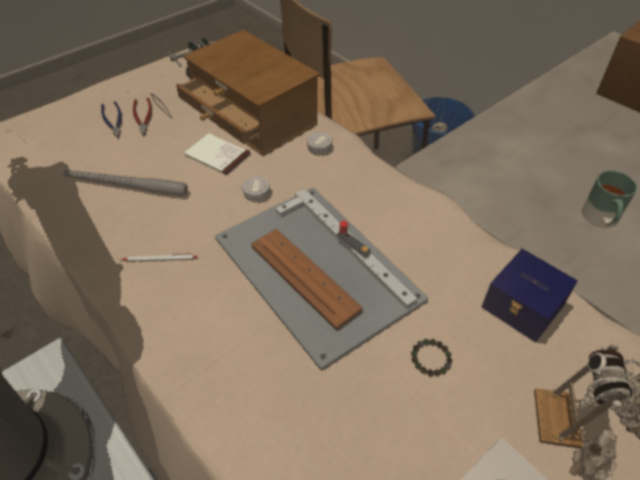

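View pics/top0.png

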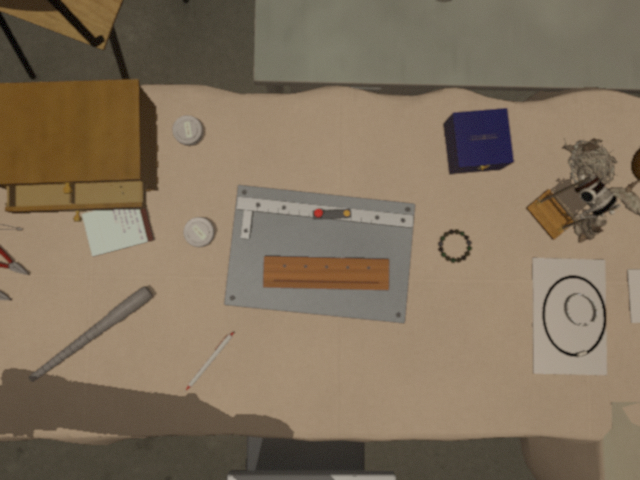

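```bash
python3 - <<'E'
from scipy.spatial.transform import Rotation as R
print(R.from_rotvec([-1.33856635, -0.98238995,  0.98467217]).as_matrix().round(3))
print(R.from_rotvec([-2.20534986,  2.17932402, -0.12515468]).as_matrix().round(3))
E
```

```text
[[ 0.298 -0.    -0.955]
 [ 0.955 -0.002  0.298]
 [-0.002 -1.    -0.   ]]
[[ 0.011 -0.996  0.084]
 [-0.999 -0.013 -0.029]
 [ 0.03  -0.084 -0.996]]
```

```bash
python3 - <<'E'
import cv2
i=cv2.imread("pics/top0.png")
cv2.imwrite("pics/t_a.png",cv2.resize(i[175:330,215:425],None,fx=3.8,fy=3.8,interpolation=cv2.INTER_CUBIC))
i=cv2.imread("pics/scene0.png")
cv2.imwrite("pics/s_a.png",cv2.resize(i[180:375,205:465],None,fx=3,fy=3,interpolation=cv2.INTER_CUBIC))
E
```

```text
(no output)
```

View pics/t_a.png

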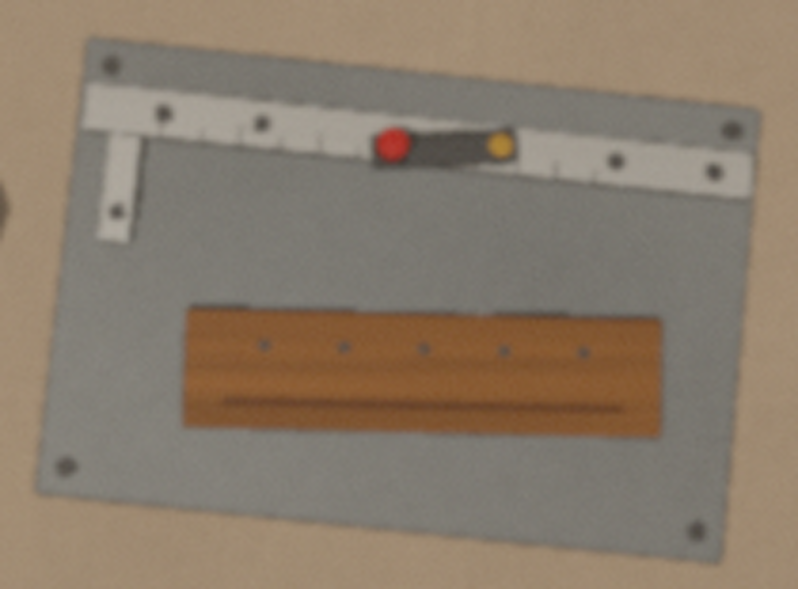

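View pics/s_a.png

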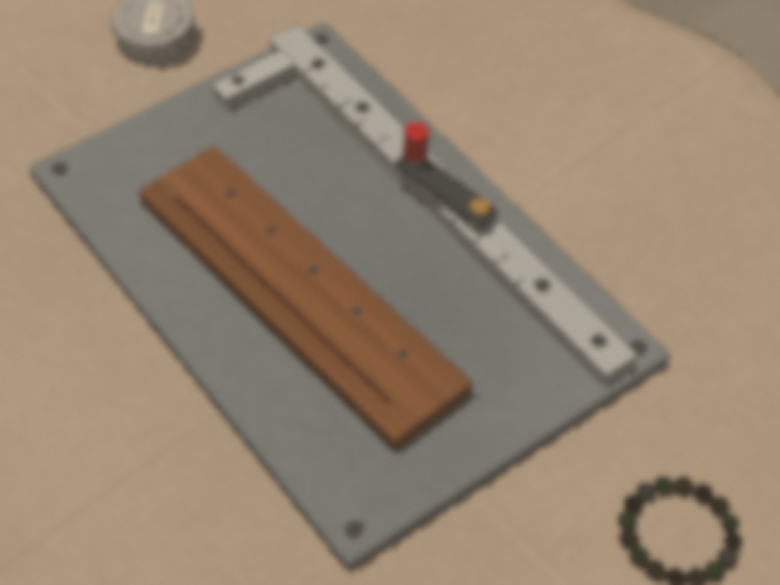

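```bash
cat > h.py <<'E'
import numpy as np
from scipy.spatial.transform import Rotation as R
from scipy.optimize import least_squares
cams={"scene":(568.359,317.2348,225.0889,[0.132449,-0.50831026,0.82501432],[-2.26461664,0.84519699,-0.33883513]),
"top":(561.0493,314.2011,240.3888,[0.50168774,0.03266821,1.09397996],[-2.20534986,2.17932402,-0.12515468])}
crop={"top":(215,175,3.8),"scene":(205,180,3.)}
def unc(cam,p,c=None):
    x0,y0,s=c or crop[cam]; p=np.array(p,float); return (p+.5)/s-.5+[x0,y0]
def proj(cam,P):
    f,cx,cy,t,a=cams[cam]; q=R.from_rotvec(a).inv().apply(np.atleast_2d(P)-t)
    return q[:,:2]/q[:,2:]*f+[cx,cy]
def plane(cam,p,z):
    f,cx,cy,t,a=cams[cam]; p=np.atleast_2d(p)
    d=R.from_rotvec(a).apply(np.c_[(p-[cx,cy])/f,np.ones(len(p))]); t=np.array(t)
    return t+d*((z-t[2])/d[:,2])[:,None]
def fit2d(L,W): # rigid: W=R L + t
    A=lambda v:np.c_[np.cos(v[2])*L[:,0]-np.sin(v[2])*L[:,1]+v[0],np.sin(v[2])*L[:,0]+np.cos(v[2])*L[:,1]+v[1]]
    s=least_squares(lambda v:(A(v)-W[:,:2]).ravel(),[.5,0,0]); return s.x,(A(s.x)-W[:,:2])*1000
E
python3 - <<'E'
from h import *
np.set_printoptions(precision=4,suppress=True)
J=np.array([[.125,.175],[.125,-.175],[-.11,-.175],[-.11,.175]]);S=np.array([[.03,.12],[.03,-.12],[-.03,-.12],[-.03,.12]])
pj={"top":[(90,38),(760,110),(720,562),(37,492)],"scene":[(325,25),(667,358),(350,564),(35,168)]}
ps={"top":[(190,307),(661,318),(660,437),(184,427)],"scene":[(213,148),(470,382),(397,441),(142,193)]}
for c in cams:
    for n,L,p,z in(("jig",J,pj,.012),("slat",S,ps,.028)):
        v,e=fit2d(L,plane(c,unc(c,p[c]),z)); print(c,n,v,np.degrees(v[2]),e.round(1).tolist())
print(plane("top",[(199,232),(455,246)],.01), plane("scene",[(256,187),(431,357)],.01))
E
```

```text
scene jig [ 0.5586 -0.0124 -0.0948] -5.429438776996598 [[2.8, 1.1], [3.4, -2.8], [-3.1, -1.5], [-3.1, 3.2]]
scene slat [ 0.5281 -0.0227 -0.0054] -0.3100510326237614 [[1.4, 1.0], [1.5, -2.9], [-1.0, -0.6], [-1.8, 2.5]]
top jig [ 0.5612 -0.0112 -0.0923] -5.290234399220064 [[1.6, 1.8], [1.3, -2.0], [-1.7, -1.8], [-1.2, 2.0]]
top slat [ 0.531  -0.0223 -0.0113] -0.6469599778376589 [[0.2, 2.1], [0.1, -1.6], [-0.3, -1.4], [-0.0, 0.9]]
[[ 0.6069  0.2235  0.01  ]
 [ 0.5862 -0.2743  0.01  ]] [[ 0.6098  0.2308  0.01  ]
 [ 0.5828 -0.2754  0.01  ]]
```

```bash
cat >> h.py <<'E'
JO=np.array([.560,-.0118]); JY=np.radians(-5.35)
def jw(x,y): # jig mm -> world
    c,s=np.cos(JY),np.sin(JY); return JO+np.array([c*x-s*y,s*x+c*y])/1000
def wj(p):
    d=(np.array(p[:2])-JO)*1000; c,s=np.cos(JY),np.sin(JY); return np.array([c*d[0]+s*d[1],-s*d[0]+c*d[1]])
def rows(wps):
    """wps: (x,y,z TCP world m, yaw of tool x axis world deg or None)"""
    from bench import r
    o=r.get_obs(); p=o["tcp_pos"]; M=R.from_rotvec(o["orientation"])
    X=M.as_matrix()
    print("clk",round(o["clock"],2),"pos",p.round(4),"jig",wj(p).round(1),"xyaw",np.degrees(np.arctan2(X[1,0],X[0,0])).round(2),"ydir",X[:,1].round(3),"F",o["contact_force"].round(2),"w",round(o["grip_width"],4),"j",o["joints"].round(2))
    for x,y,z,yaw in wps:
        a=np.radians(yaw) ; T=np.array([[np.cos(a),0,-np.sin(a)],[np.sin(a),0,np.cos(a)],[0,-1,0]])
        # z=x cross y
        T[:,2]=np.cross(T[:,0],T[:,1])
        dp=M.inv().apply(np.array([x,y,z])-p)/.3; rv=(M.inv()*R.from_matrix(T)).as_rotvec()/(np.pi/2)
        print(dp.round(4).tolist(),rv.round(4).tolist())
E
python3 - <<'E'
from h import *
rows([(.4,.45,.40,72.65),(.45,.30,.40,77),(.42,.2,.38,82)])
E
```

```text
clk 0.1 pos [0.2012 0.6441 0.4038] jig [-418.4  619.6] xyaw 72.65 ydir [-0.    -0.002 -1.   ] F [ 0.37 -1.01  0.17] w 0.0855 j [-1.38  0.48  0.02  1.56 -0.01  1.11 -0.08]
[-0.4198, 0.0136, -0.8255] [0.0001, 0.0, -0.001]
[-0.8474, 0.0143, -1.1336] [0.0, -0.0483, -0.001]
[-1.1953, 0.0815, -1.1376] [-0.0, -0.1039, -0.001]
```

Emit:
step_arm(
  xyz=[
    [-0.08,0,-0.16],
    [-0.17,0,-0.33],
    [-0.25,0,-0.5],
    [-0.33,0,-0.66],
    [-0.42,0,-0.82],
    [-0.58,0,-0.92],
    [-0.74,0,-0.98],
    [-0.8,0,-0.99],
    [-0.8,0,-0.99],
  ],
  rotation=[
    [0,-0.02,0],
    [0,-0.04,0],
    [0,-0.06,0],
    [0,-0.08,0],
    [0,-0.1,0],
    [0,-0.12,0],
    [0,-0.13,0],
    [0,-0.13,0],
    [0,-0.13,0],
  ],
  grip=0,
)

```text
clock: 1.23
tcp_pos: [0.413, 0.3258, 0.4043]
orientation: [-1.256, -1.134, 1.137]
contact_force: [0.5, 0.7, -0.4]
grip_width: 0.0853
```

```bash
python3 - <<'E'
from h import *
rows([(.45,.20,.36,84.65),(.44,0.05,.30,84.65),(.46,-.0225,.25,84.65)])
E
```

```text
clk 1.23 pos [0.413  0.3258 0.4043] jig [-177.9  322.4] xyaw 84.27 ydir [-0.001 -0.001 -1.   ] F [ 0.46  0.68 -0.39] w 0.0853 j [-0.86  0.23  0.09  1.91 -0.02  1.    0.71]
[-0.4047, 0.1483, -0.1647] [-0.0003, -0.0042, -0.001]
[-0.9052, 0.349, -0.1816] [-0.0003, -0.0042, -0.001]
[-1.1388, 0.516, -0.2721] [-0.0003, -0.0042, -0.001]
```

Emit:
step_arm(
  xyz=[
    [-0.2,0.08,-0.1],
    [-0.4,0.15,-0.16],
    [-0.58,0.22,-0.19],
    [-0.75,0.3,-0.22],
    [-0.9,0.4,-0.24],
    [-1,0.48,-0.26],
    [-1,0.516,-0.27],
    [-1,0.516,-0.27],
  ],
  rotation=[
    [0,0,0],
    [0,0,0],
    [0,0,0],
    [0,0,0],
    [0,0,0],
    [0,0,0],
    [0,0,0],
    [0,0,0],
  ],
)

```text
clock: 2.22
tcp_pos: [0.4643, 0.0209, 0.2493]
orientation: [-1.254, -1.136, 1.138]
contact_force: [0.1, 0.5, 0.1]
grip_width: 0.0854
```

```bash
python3 - <<'E'
from h import *
rows([(.455,-.0225,.25,84.65),(.455,-.0225,.2,84.65),(.455,-.0225,.19,84.65),(.455,-.0225,.177,84.65)])
from bench import r
import cv2
for n in("scene","top"):
    f=r.grab_frame(n); cv2.imwrite(f"pics/{n}1.png",f["pixels"][:,:,::-1])
E
```

```text
clk 2.23 pos [0.4643 0.0209 0.2493] jig [-98.3  23.7] xyaw 84.41 ydir [-0.001 -0.001 -1.   ] F [0.12 0.47 0.06] w 0.0854 j [-0.35  0.37  0.21  2.19 -0.13  0.6   1.42]
[-0.1471, -0.002, 0.0169] [-0.0007, -0.0026, -0.0007]
[-0.1469, 0.1647, 0.0167] [-0.0007, -0.0026, -0.0007]
[-0.1469, 0.198, 0.0166] [-0.0007, -0.0026, -0.0007]
[-0.1468, 0.2413, 0.0166] [-0.0007, -0.0026, -0.0007]
```

View pics/scene1.png

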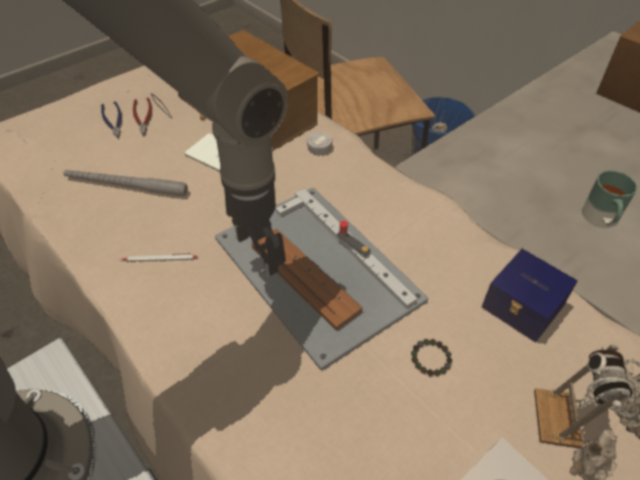

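Emit:
step_arm(
  xyz=[
    [-0.08,0.04,0.015],
    [-0.147,0.1,0.017],
    [-0.147,0.165,0.017],
    [-0.147,0.198,0.017],
    [-0.147,0.198,0.017],
  ],
  rotation=[
    [0,0,0],
    [0,0,0],
    [0,0,0],
    [0,0,0],
    [0,0,0],
  ],
)

```text
clock: 2.95
tcp_pos: [0.4552, -0.0215, 0.1909]
orientation: [-1.253, -1.139, 1.139]
contact_force: [-0.3, -0.4, -0.1]
grip_width: 0.0853
```

```bash
python3 - <<'E'
from h import *
rows([(.455,-.0225,.18,84.65)])
from bench import r
import cv2
f=r.grab_frame("scene")["pixels"][:,:,::-1]
cv2.imwrite("pics/s2.png",cv2.resize(f[180:375,205:465],None,fx=3,fy=3,interpolation=cv2.INTER_CUBIC))
E
```

```text
clk 2.95 pos [ 0.4552 -0.0215  0.1909] jig [-103.4  -19.5] xyaw 84.54 ydir [ 0. -0. -1.] F [-0.35 -0.44 -0.11] w 0.0853 j [-0.23  0.48  0.17  2.23 -0.18  0.45  1.56]
[-0.0033, 0.0365, 0.0003] [0.0001, -0.0012, -0.0002]
```

View pics/s2.png

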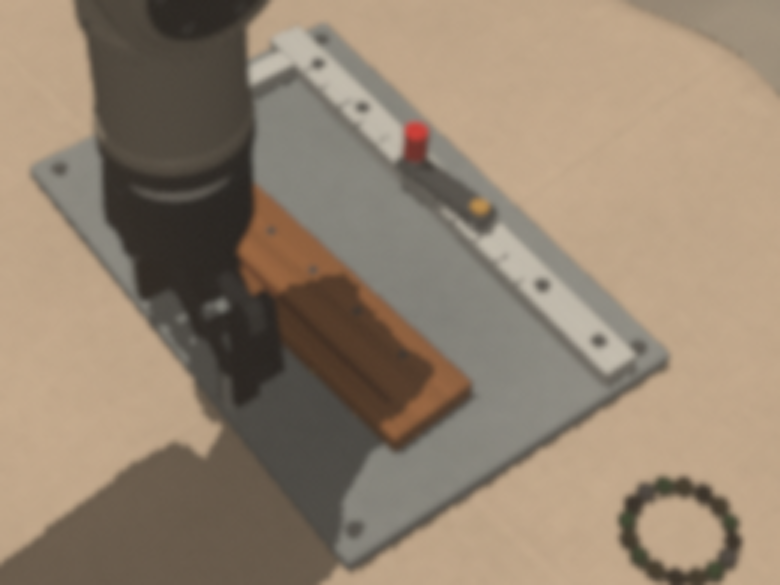

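```bash
python3 - <<'E'
from h import *
a=np.radians(84.54);X=np.array([np.cos(a),np.sin(a)]);N=np.array([np.sin(a),-np.cos(a)])
for z in(.018,.031):
  for u in(-.0427,-.057):
    for w in(-.011,.011):
      P=np.r_[np.array([.4552,-.0215])+X*u+N*w,z]; print(z,u,w,(proj("scene",P)[0]-[205,180])*3)
E
```

```text
0.018 -0.0427 -0.011 [223.82192632 417.14397403]
0.018 -0.0427 0.011 [256.45502488 398.15958037]
0.018 -0.057 -0.011 [237.8255608  434.80641377]
0.018 -0.057 0.011 [270.60005638 415.50280276]
0.031 -0.0427 -0.011 [222.78324785 403.98489478]
0.031 -0.0427 0.011 [255.74999458 384.93297261]
0.031 -0.057 -0.011 [236.91967429 421.71488862]
0.031 -0.057 0.011 [270.03079051 402.33936162]
```

Emit:
step_arm(
  xyz=[
    [0,0.018,0],
    [0,0.035,0],
    [0,0.04,0],
    [0,0.045,0],
    [0,0.045,0],
  ],
  rotation=[
    [0,0,0],
    [0,0,0],
    [0,0,0],
    [0,0,0],
    [0,0,0],
  ],
)

```text
clock: 3.62
tcp_pos: [0.4553, -0.0217, 0.1777]
orientation: [-1.253, -1.139, 1.138]
contact_force: [0.1, -0.6, -0.2]
grip_width: 0.0853
```

Emit:
step_arm(
  xyz=[
    [0,0.005,0],
    [0,0.01,0],
    [0,0.01,0],
  ],
  rotation=[
    [0,0,0],
    [0,0,0],
    [0,0,0],
  ],
)

```text
clock: 4.0
tcp_pos: [0.4552, -0.0218, 0.1746]
orientation: [-1.253, -1.139, 1.138]
contact_force: [-0.5, 0.2, 0.6]
grip_width: 0.0856
```

```bash
python3 - <<'E'
from h import *
rows([(.455,-.0225,.18,84.65)])
from bench import r
import cv2
f=r.grab_frame("scene")["pixels"][:,:,::-1]
cv2.imwrite("pics/s3.png",cv2.resize(f[180:375,205:465],None,fx=3,fy=3,interpolation=cv2.INTER_CUBIC))
E
```

```text
clk 4.0 pos [ 0.4552 -0.0218  0.1746] jig [-103.4  -19.7] xyaw 84.52 ydir [ 0. -0. -1.] F [-0.49  0.16  0.64] w 0.0856 j [-0.22  0.51  0.15  2.23 -0.19  0.41  1.57]
[-0.0025, -0.0179, 0.0006] [0.0003, -0.0014, -0.0002]
```

View pics/s3.png

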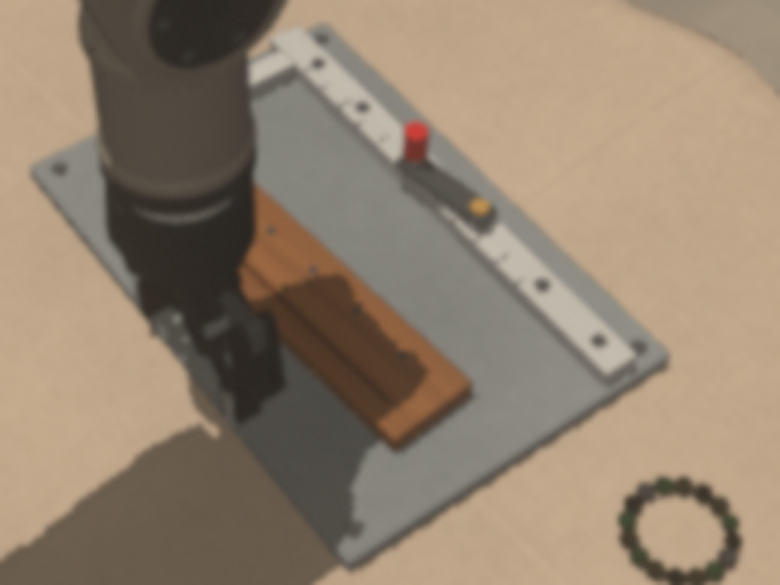

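Emit:
step_arm(
  xyz=[
    [0,0.004,-0.02],
    [0,0.007,-0.05],
    [0,0.007,-0.05],
  ],
  rotation=[
    [0,0,0],
    [0,0,0],
    [0,0,0],
  ],
)

```text
clock: 4.42
tcp_pos: [0.4713, -0.0232, 0.1726]
orientation: [-1.254, -1.14, 1.138]
contact_force: [0.0, 0.2, 0.1]
grip_width: 0.0857
```

```bash
python3 - <<'E'
from h import *
x,y=jw(-76,-15)
rows([(*jw(x,y),.173,84.65) for x,y in((-86,-13),(-76,-13),(-60,-13),(-20,-13),(-10,-13))])
from bench import r
import cv2
f=r.grab_frame("top")["pixels"][:,:,::-1]
cv2.imwrite("pics/t3.png",cv2.resize(f[175:330,215:425],None,fx=3.8,fy=3.8,interpolation=cv2.INTER_CUBIC))
E
```

```text
clk 4.42 pos [ 0.4713 -0.0232  0.1726] jig [-87.2 -19.6] xyaw 84.52 ydir [ 0.002 -0.    -1.   ] F [0.03 0.22 0.09] w 0.0857 j [-0.21  0.53  0.16  2.2  -0.19  0.42  1.57]
[0.0221, -0.0013, -0.0041] [0.0011, -0.0015, -0.0001]
[0.0222, -0.0013, -0.0374] [0.0011, -0.0015, -0.0001]
[0.0224, -0.0012, -0.0908] [0.0011, -0.0015, -0.0001]
[0.0227, -0.0009, -0.2241] [0.0011, -0.0015, -0.0001]
[0.0227, -0.0009, -0.2574] [0.0011, -0.0015, -0.0001]
```

View pics/t3.png

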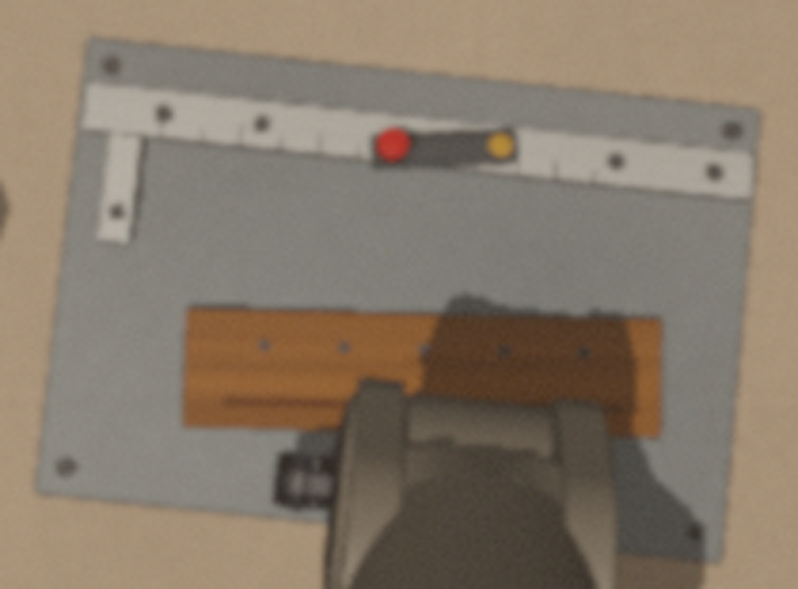

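Emit:
step_arm(
  xyz=[
    [0.01,0,-0.005],
    [0.0225,0,-0.015],
    [0.0225,0,-0.03],
    [0.0225,0,-0.05],
    [0.0225,0,-0.07],
    [0.0225,0,-0.09],
    [0.0225,0,-0.11],
    [0.0225,0,-0.13],
    [0.0225,0,-0.15],
    [0.0225,0,-0.17],
    [0.0225,0,-0.19],
    [0.0225,0,-0.21],
    [0.0225,0,-0.225],
    [0.0225,0,-0.225],
  ],
  rotation=[
    [0,0,0],
    [0,0,0],
    [0,0,0],
    [0,0,0],
    [0,0,0],
    [0,0,0],
    [0,0,0],
    [0,0,0],
    [0,0,0],
    [0,0,0],
    [0,0,0],
    [0,0,0],
    [0,0,0],
    [0,0,0],
  ],
)

```text
clock: 6.22
tcp_pos: [0.5391, -0.023, 0.1727]
orientation: [-1.255, -1.14, 1.138]
contact_force: [0.5, 0.3, 0.5]
grip_width: 0.0854
```

```bash
cat > look.py <<'E'
from h import *
import sys,cv2
from bench import r
rows([])
for n in ("top","scene"):
    f=r.grab_frame(n)["pixels"][:,:,::-1]
    c=f[175:330,215:425] if n=="top" else f[180:375,205:465]
    cv2.imwrite(f"pics/{n}_{sys.argv[1]}.png",cv2.resize(c,None,fx=crop[n][2],fy=crop[n][2],interpolation=cv2.INTER_CUBIC))
E
python3 look.py 4
```

```text
clk 6.22 pos [ 0.5391 -0.023   0.1727] jig [-19.8 -13.1] xyaw 84.51 ydir [ 0.002 -0.    -1.   ] F [0.54 0.28 0.54] w 0.0854 j [-0.2   0.6   0.16  2.04 -0.19  0.51  1.57]
```

View pics/top_4.png

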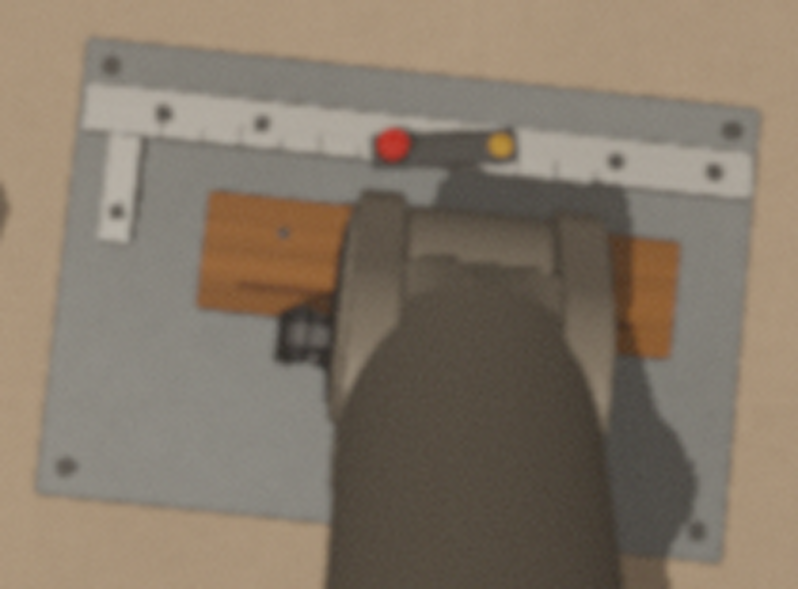

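View pics/scene_4.png

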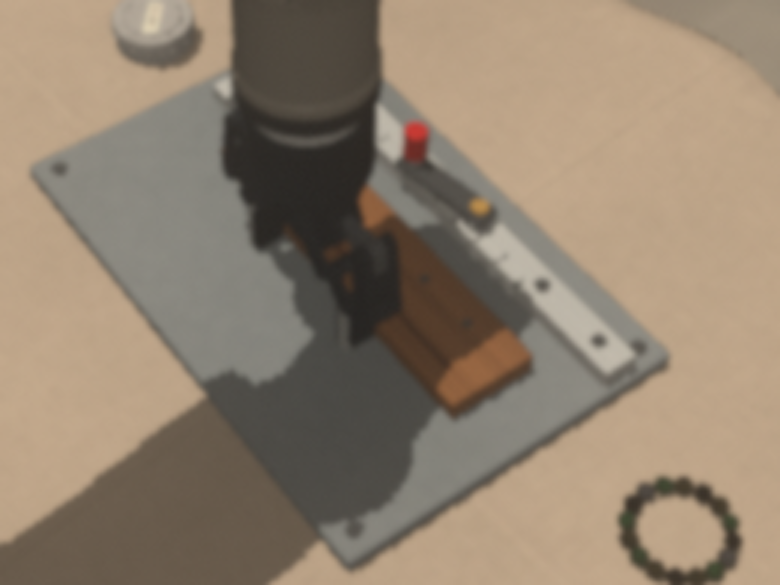

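```bash
python3 - <<'E'
from h import *
for p in plane("top",unc("top",[(210,191),(680,241),(668,358),(197,307)]),.028): print(wj(p))
for p in plane("top",unc("top",[(83,129),(750,198),(137,136),(131,242)]),.026): print("fence",wj(p))
E
```

```text
[ 51.15594069 103.27375525]
[  51.29715566 -134.74595237]
[  -8.05783336 -134.1464555 ]
[ -7.47564066 103.28430205]
fence [ 75.72598141 170.27851062]
fence [  77.08473353 -168.49482467]
fence [ 75.12228866 142.94095765]
fence [ 21.57111698 139.85702771]
```

Emit:
step_arm(
  xyz=[
    [0,0,-0.015],
    [0,0,-0.03],
    [0,0,-0.045],
    [0,0,-0.06],
    [0,0,-0.068],
    [0,0,-0.074],
    [0,0,-0.078],
    [0,0,-0.078],
  ],
  rotation=[
    [0,0,0],
    [0,0,0],
    [0,0,0],
    [0,0,0],
    [0,0,0],
    [0,0,0],
    [0,0,0],
    [0,0,0],
  ],
)

```text
clock: 7.32
tcp_pos: [0.5622, -0.0252, 0.1728]
orientation: [-1.255, -1.14, 1.138]
contact_force: [-0.4, 0.3, -1.2]
grip_width: 0.0856
```

Emit:
step_arm(
  xyz=[
    [0,0,-0.004],
    [0,0,-0.008],
    [0,0,-0.008],
  ],
  rotation=[
    [0,0,0],
    [0,0,0],
    [0,0,0],
  ],
)

```text
clock: 7.7
tcp_pos: [0.5638, -0.0254, 0.1726]
orientation: [-1.253, -1.138, 1.139]
contact_force: [-5.5, -0.8, 3.2]
grip_width: 0.0849
```

```bash
python3 - <<'E'
from h import *
rows([(*jw(-12,-13),.173,84.65),(*jw(-12,-13),.25,84.65),(*jw(48,-175),.25,84.65),(*jw(48,-175),.20,84.65)])
for c,p in(("top",(455,246)),("scene",(431,357))): print(wj(plane(c,[p],.006)[0]))
E
```

```text
clk 7.7 pos [ 0.5638 -0.0254  0.1726] jig [  5.  -13.2] xyaw 84.55 ydir [-0. -0. -1.] F [-5.47 -0.77  3.17] w 0.0849 j [-0.19  0.63  0.17  1.98 -0.19  0.55  1.58]
[0.0005, -0.0014, 0.0567] [-0.0003, -0.0011, -0.0002]
[0.0004, -0.258, 0.0568] [-0.0003, -0.0011, -0.0002]
[-0.5392, -0.2579, -0.1441] [-0.0003, -0.0011, -0.0002]
[-0.5391, -0.0912, -0.1442] [-0.0003, -0.0011, -0.0002]
[  50.94211916 -260.05333861]
[  49.39415257 -259.0103228 ]
```

Emit:
step_arm(
  xyz=[
    [0,0,0.02],
    [0,0,0.055],
    [0,-0.13,0.055],
    [0,-0.258,0.055],
    [-0.15,-0.258,0.0],
    [-0.33,-0.258,-0.07],
    [-0.48,-0.258,-0.13],
    [-0.54,-0.258,-0.144],
    [-0.54,-0.258,-0.144],
  ],
  rotation=[
    [0,0,0],
    [0,0,0],
    [0,0,0],
    [0,0,0],
    [0,0,0],
    [0,0,0],
    [0,0,0],
    [0,0,0],
    [0,0,0],
  ],
)

```text
clock: 8.82
tcp_pos: [0.5908, -0.1917, 0.2498]
orientation: [-1.254, -1.136, 1.138]
contact_force: [-0.8, -0.0, 0.2]
grip_width: 0.0853
```

Emit:
step_arm(
  xyz=[
    [0,0,0],
    [0,0.06,0],
    [0,0.12,0],
    [0,0.15,0],
    [0,0.15,0],
  ],
  rotation=[
    [0,0,0],
    [0,0,0],
    [0,0,0],
    [0,0,0],
    [0,0,0],
  ],
  grip=1,
)

```text
clock: 9.45
tcp_pos: [0.5904, -0.1914, 0.2035]
orientation: [-1.252, -1.135, 1.139]
contact_force: [0.0, 0.1, -0.7]
grip_width: 0.0003
```

```bash
python3 look.py 5
```

```text
clk 9.45 pos [ 0.5904 -0.1914  0.2035] jig [  47. -176.] xyaw 84.42 ydir [-0.003 -0.    -1.   ] F [ 0.02  0.06 -0.67] w 0.0003 j [ 0.07  0.64  0.2   1.84 -0.19  0.68  1.85]
```

View pics/top_5.png

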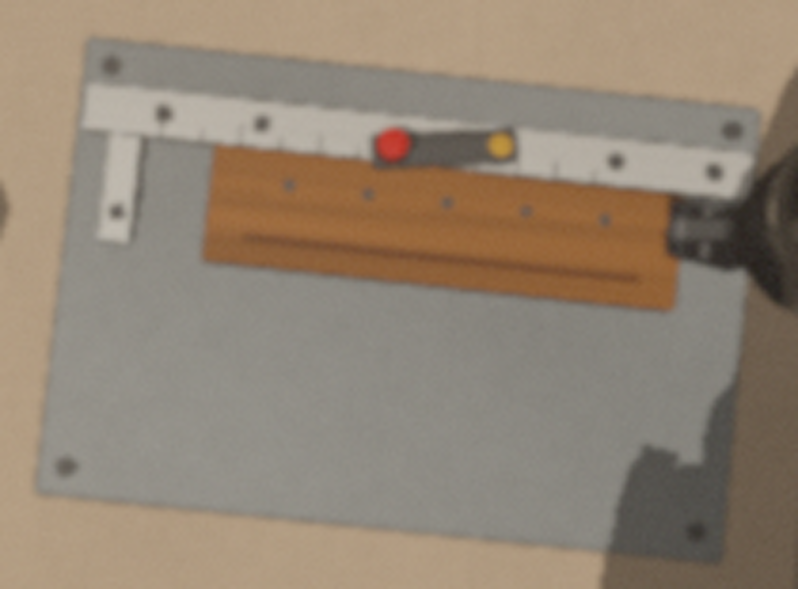

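View pics/scene_5.png

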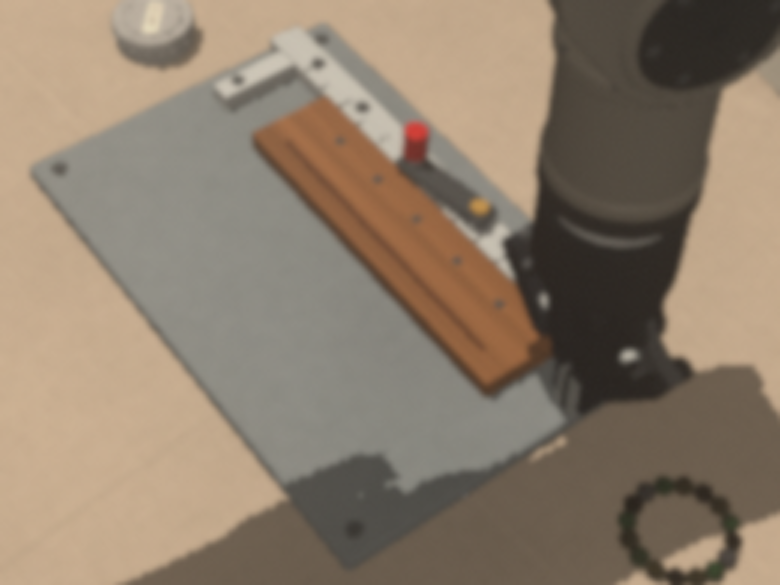

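Emit:
step_arm(
  xyz=[
    [0,0.025,0],
    [0,0.043,0],
    [0,0.043,0],
  ],
  rotation=[
    [0,0,0],
    [0,0,0],
    [0,0,0],
  ],
)

```text
clock: 9.93
tcp_pos: [0.5907, -0.1917, 0.1914]
orientation: [-1.253, -1.136, 1.138]
contact_force: [0.9, 0.6, 0.5]
grip_width: -0.0
```

Emit:
step_arm(
  xyz=[
    [0.02,0,0],
    [0.04,0,0],
    [0.06,0,0],
    [0.08,0,0],
    [0.1,0,0],
    [0.12,0,0],
    [0.12,0,0],
  ],
  rotation=[
    [0,0,0],
    [0,0,0],
    [0,0,0],
    [0,0,0],
    [0,0,0],
    [0,0,0],
    [0,0,0],
  ],
)

```text
clock: 10.8
tcp_pos: [0.5943, -0.1553, 0.1914]
orientation: [-1.252, -1.136, 1.138]
contact_force: [0.5, 0.0, 0.5]
grip_width: -0.0001
```

```bash
python3 look.py 6
```

```text
clk 10.8 pos [ 0.5943 -0.1553  0.1914] jig [  47.6 -139.6] xyaw 84.45 ydir [-0.002 -0.    -1.   ] F [0.54 0.01 0.47] w -0.0001 j [ 0.01  0.65  0.19  1.86 -0.19  0.65  1.79]
```

View pics/top_6.png

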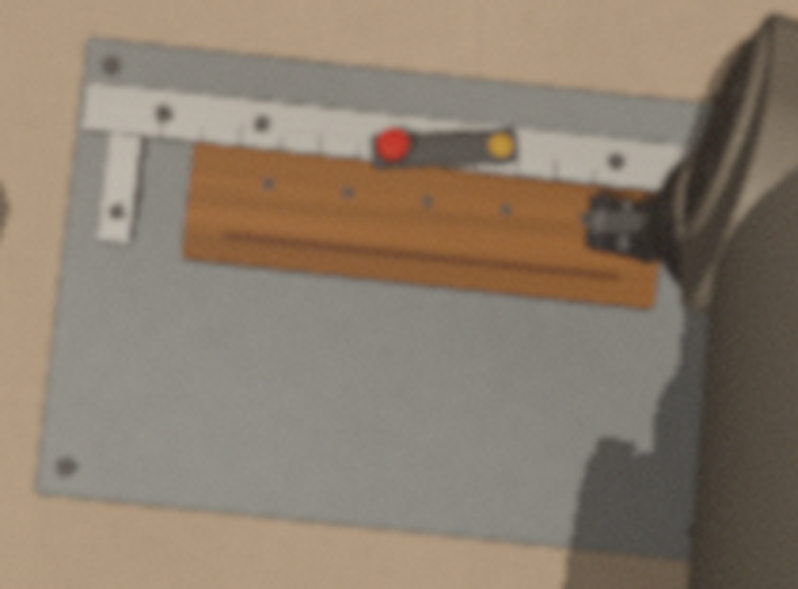

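View pics/scene_6.png

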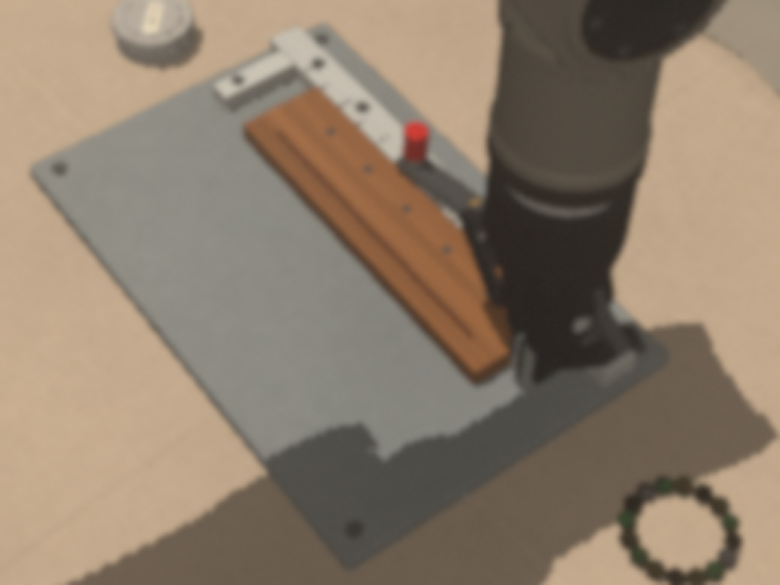

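```bash
python3 - <<'E'
from h import *
for p in plane("top",unc("top",[(193,143),(184,258),(653,308)]),.028): print(wj(p))
E
```

```text
[ 74.37017231 114.43525448]
[ 16.24217222 112.46286947]
[  16.16497621 -124.29086313]
```

Emit:
step_arm(
  xyz=[
    [0.01,0,0],
    [0.025,0,0],
    [0.04,0,0],
    [0.055,0,0],
    [0.065,0,0],
    [0.073,0,0],
    [0.078,0,0],
    [0.078,0,0],
  ],
  rotation=[
    [0,0,0],
    [0,0,0],
    [0,0,0],
    [0,0,0],
    [0,0,0],
    [0,0,0],
    [0,0,0],
    [0,0,0],
  ],
)

```text
clock: 11.9
tcp_pos: [0.5965, -0.1323, 0.1914]
orientation: [-1.253, -1.136, 1.138]
contact_force: [-0.2, 0.4, 0.2]
grip_width: -0.0003
```

Emit:
step_arm(
  xyz=[
    [0.004,0,0],
    [0.008,0,0],
    [0.008,0,0],
  ],
  rotation=[
    [0,0,0],
    [0,0,0],
    [0,0,0],
  ],
)

```text
clock: 12.28
tcp_pos: [0.5968, -0.1298, 0.1914]
orientation: [-1.252, -1.136, 1.138]
contact_force: [-0.1, -0.9, 0.3]
grip_width: -0.0002
```

Emit:
step_arm(
  xyz=[
    [0.004,0,0],
    [0.008,0,0],
    [0.008,0,0],
  ],
  rotation=[
    [0,0,0],
    [0,0,0],
    [0,0,0],
  ],
)

```text
clock: 12.65
tcp_pos: [0.5969, -0.128, 0.1914]
orientation: [-1.253, -1.135, 1.138]
contact_force: [0.4, -3.5, -0.1]
grip_width: 0.0002
```

```bash
python3 look.py 7
```

```text
clk 12.65 pos [ 0.5969 -0.128   0.1914] jig [  47.6 -112.3] xyaw 84.4 ydir [-0.002 -0.001 -1.   ] F [ 0.36 -3.48 -0.15] w 0.0002 j [-0.04  0.65  0.2   1.87 -0.2   0.65  1.75]
```

View pics/top_7.png

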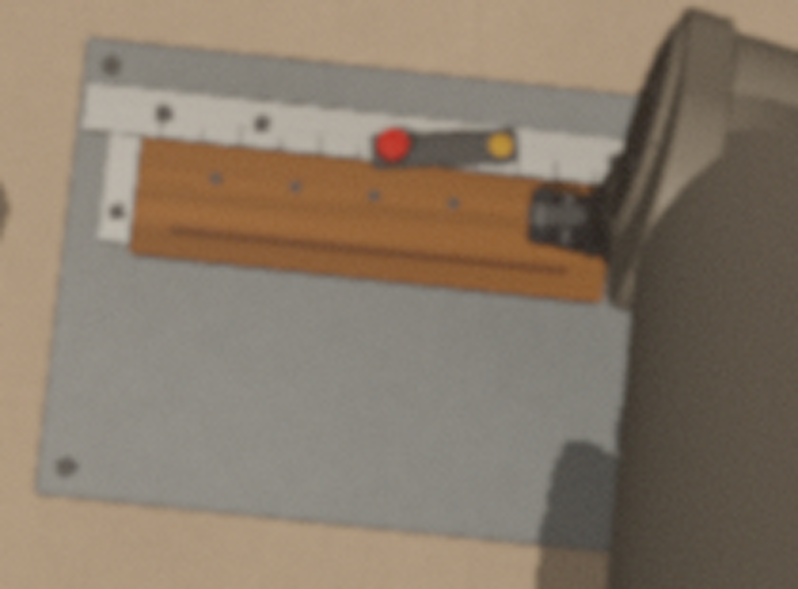

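Emit:
step_arm(
  xyz=[
    [0.006,0,0],
    [0.008,0,0],
    [0.008,0,0],
  ],
  rotation=[
    [0,0,0],
    [0,0,0],
    [0,0,0],
  ],
)

```text
clock: 13.12
tcp_pos: [0.5969, -0.1274, 0.1915]
orientation: [-1.256, -1.133, 1.138]
contact_force: [-0.5, -6.9, -0.5]
grip_width: -0.0
```

```bash
python3 - <<'E'
from h import *
rows([(*jw(47.6,-125),.191,84.65),(*jw(47.6,-125),.25,84.65),(*jw(-18,10),.25,84.65),(*jw(-18,10),.173,84.65)])
E
```

```text
clk 13.12 pos [ 0.5969 -0.1274  0.1915] jig [  47.5 -111.7] xyaw 84.3 ydir [-0.001 -0.003 -1.   ] F [-0.47 -6.94 -0.48] w -0.0 j [-0.04  0.65  0.2   1.87 -0.19  0.65  1.75]
[-0.0444, 0.0016, -0.0006] [-0.0008, -0.0038, -0.0019]
[-0.045, -0.195, -0.0004] [-0.0008, -0.0038, -0.0019]
[0.4037, -0.1961, 0.221] [-0.0008, -0.0038, -0.0019]
[0.4045, 0.0605, 0.2207] [-0.0008, -0.0038, -0.0019]
```

Emit:
step_arm(
  xyz=[
    [-0.02,0,0],
    [-0.045,0,0],
    [-0.045,-0.1,0],
    [-0.045,-0.196,0],
    [0.1,-0.196,0.09],
    [0.25,-0.196,0.16],
    [0.4,-0.196,0.22],
    [0.404,-0.196,0.22],
  ],
  rotation=[
    [0,-0.004,0],
    [0,-0.004,0],
    [0,-0.004,0],
    [0,-0.004,0],
    [0,-0.004,0],
    [0,-0.004,0],
    [0,-0.004,0],
    [0,-0.004,0],
  ],
)

```text
clock: 14.12
tcp_pos: [0.5424, 0.0046, 0.2499]
orientation: [-1.247, -1.144, 1.147]
contact_force: [0.4, -1.1, 0.1]
grip_width: -0.0002
```

Emit:
step_arm(
  xyz=[
    [0,0,0],
    [0,0,0],
    [0,0.05,0],
    [0,0.1,0],
    [0,0.15,0],
    [0,0.2,0],
    [0,0.24,0],
    [0,0.255,0],
    [0,0.255,0],
  ],
  rotation=[
    [0,0,0],
    [0,0,0],
    [0,0,0],
    [0,0,0],
    [0,0,0],
    [0,0,0],
    [0,0,0],
    [0,0,0],
    [0,0,0],
  ],
  grip=0,
)

```text
clock: 15.25
tcp_pos: [0.5423, 0.0046, 0.1732]
orientation: [-1.247, -1.144, 1.147]
contact_force: [0.6, 0.4, 0.0]
grip_width: 0.0851
```

```bash
python3 look.py 8
```

```text
clk 15.25 pos [0.5423 0.0046 0.1732] jig [-19.2  14.6] xyaw 85.08 ydir [-0.003 -0.    -1.   ] F [0.63 0.39 0.  ] w 0.0851 j [-0.26  0.6   0.17  2.03 -0.19  0.52  1.54]
```

View pics/top_8.png

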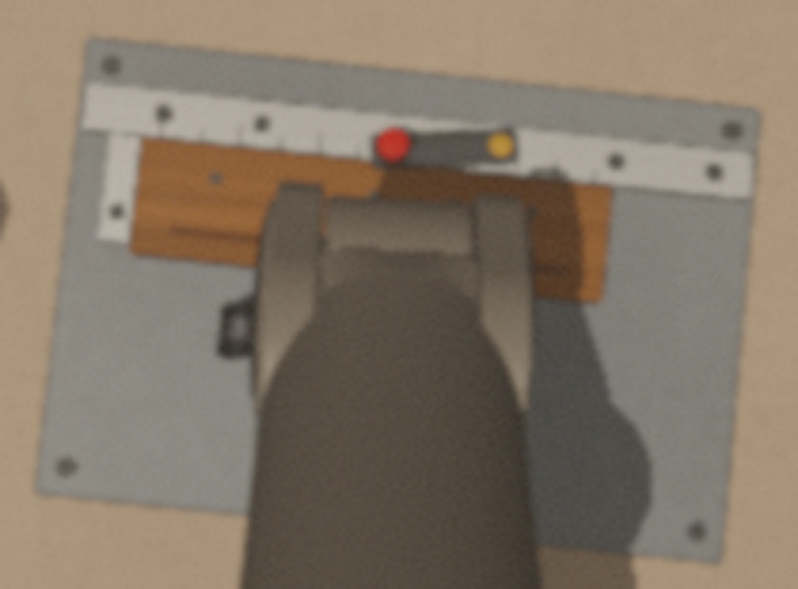

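View pics/scene_8.png

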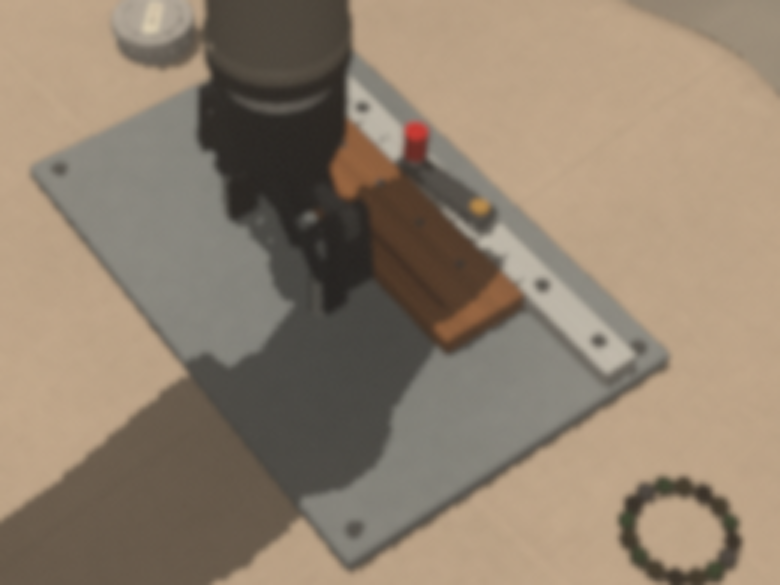

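Emit:
step_arm(
  xyz=[
    [0,0,-0.02],
    [0,0,-0.04],
    [0,0,-0.06],
    [0,0,-0.07],
    [0,0,-0.075],
    [0,0,-0.075],
  ],
  rotation=[
    [0,0.005,0],
    [0,0.005,0],
    [0,0.005,0],
    [0,0.005,0],
    [0,0.005,0],
    [0,0.005,0],
  ],
)

```text
clock: 16.1
tcp_pos: [0.5648, 0.0027, 0.1735]
orientation: [-1.251, -1.138, 1.141]
contact_force: [-0.5, -0.6, 0.9]
grip_width: 0.0855
```

Emit:
step_arm(
  xyz=[
    [0,0,-0.004],
    [0,0,-0.008],
    [0,0,-0.008],
  ],
  rotation=[
    [0,0,0],
    [0,0,0],
    [0,0,0],
  ],
)

```text
clock: 16.48
tcp_pos: [0.5669, 0.0025, 0.1734]
orientation: [-1.25, -1.138, 1.142]
contact_force: [-1.7, 0.5, 1.6]
grip_width: 0.0853
```

Emit:
step_arm(
  xyz=[
    [0,0,-0.004],
    [0,0,-0.008],
    [0,0,-0.008],
  ],
  rotation=[
    [0,0,0],
    [0,0,0],
    [0,0,0],
  ],
)

```text
clock: 16.85
tcp_pos: [0.5678, 0.0025, 0.173]
orientation: [-1.246, -1.135, 1.144]
contact_force: [-7.4, 1.7, 5.5]
grip_width: 0.0854
```

```bash
python3 - <<'E'
from h import *
# latch angle estimate from pivot & knob top in both images
kt=np.array([393,145]);
from scipy.optimize import least_squares
for th in(0,.05,.1,.15,.2):
    k=jw(87-55*np.sin(th),-40+55*np.cos(th)); o=jw(87,-40)
    for c in cams:
        print(th,c,((proj(c,[[*k,.067],[*k,.045],[*o,.04]])-crop[c][:2]+.5)*crop[c][2]-.5).round(0).tolist())
rows([(*jw(-25,15),.173,84.65),(*jw(-25,15),.26,84.65)])
E
```

```text
0 scene [[428.0, 126.0], [427.0, 150.0], [482.0, 210.0]]
0 top [[395.0, 129.0], [393.0, 135.0], [503.0, 148.0]]
0.05 scene [[425.0, 128.0], [424.0, 152.0], [482.0, 210.0]]
0.05 top [[395.0, 134.0], [393.0, 140.0], [503.0, 148.0]]
0.1 scene [[422.0, 130.0], [420.0, 154.0], [482.0, 210.0]]
0.1 top [[395.0, 140.0], [393.0, 146.0], [503.0, 148.0]]
0.15 scene [[418.0, 132.0], [417.0, 156.0], [482.0, 210.0]]
0.15 top [[395.0, 145.0], [393.0, 151.0], [503.0, 148.0]]
0.2 scene [[415.0, 134.0], [414.0, 158.0], [482.0, 210.0]]
0.2 top [[395.0, 151.0], [393.0, 157.0], [503.0, 148.0]]
clk 16.85 pos [0.5678 0.0025 0.173 ] jig [ 6.4 14.9] xyaw 84.7 ydir [-0.008  0.    -1.   ] F [-7.4   1.73  5.5 ] w 0.0854 j [-0.25  0.63  0.18  1.97 -0.2   0.56  1.54]
[0.0004, 0.0009, 0.1047] [-0.0049, 0.0005, -0.0003]
[0.0002, -0.2891, 0.1069] [-0.0049, 0.0005, -0.0003]
```

Emit:
step_arm(
  xyz=[
    [0,0,0.03],
    [0,0,0.1],
    [0,-0.15,0.1],
    [0,-0.3,0.1],
    [0,-0.45,0.08],
    [0,-0.5,0.05],
    [0,-0.5,0],
    [0,-0.5,-0.05],
    [0,-0.5,-0.1],
    [0,-0.5,-0.15],
    [0,-0.5,-0.2],
    [0,-0.5,-0.25],
    [0,-0.5,-0.25],
    [0,-0.5,-0.25],
  ],
  rotation=[
    [0,0,0],
    [0,0,0],
    [0,0,0],
    [0,0,0],
    [0,0.1,0],
    [0,0.2,0],
    [0,0.3,0],
    [0,0.4,0],
    [0,0.5,0],
    [0,0.6,0],
    [0,0.7,0],
    [0,0.8,0],
    [0,0.9,0],
    [0,0.95,0],
  ],
)

```text
clock: 18.6
tcp_pos: [0.6437, -0.0044, 0.3223]
orientation: [-1.571, 0.019, -0.009]
contact_force: [0.3, 0.5, -1.0]
grip_width: 0.0854
```

```bash
python3 look.py 9; python3 - <<'E'
from h import *
rows([(*jw(114,18.7),.322,-88),(*jw(114,18.7),.222,-88)])
E
```

```text
clk 18.6 pos [ 0.6437 -0.0044  0.3223] jig [82.7 15.1] xyaw -1.01 ydir [-0.007 -0.    -1.   ] F [ 0.35  0.53 -1.03] w 0.0854 j [-0.52  0.58  0.61  1.74 -0.39  0.96  0.23]
clk 18.7 pos [ 0.6436 -0.0043  0.3223] jig [82.6 15.2] xyaw -0.83 ydir [-0.007 -0.    -1.   ] F [-0.7  -0.37 -0.03] w 0.0858 j [-0.52  0.58  0.61  1.74 -0.39  0.96  0.23]
[0.1054, 0.0003, 0.0033] [0.0035, 0.9685, -0.0034]
[0.1077, 0.3336, 0.0034] [0.0035, 0.9685, -0.0034]
```

View pics/scene_9.png

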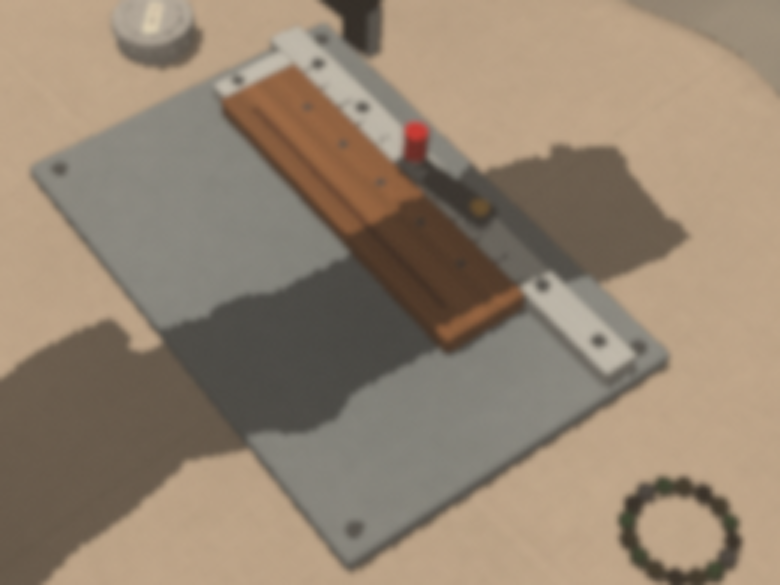

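Emit:
step_arm(
  xyz=[
    [0.02,0,0],
    [0.04,0,0],
    [0.06,0,0],
    [0.08,0,0],
    [0.1,0,0],
    [0.106,0,0.003],
    [0.106,0,0.003],
    [0.106,0,0.003],
    [0.106,0,0.003],
    [0.106,0,0.003],
  ],
  rotation=[
    [0,0.1,0],
    [0,0.2,0],
    [0,0.3,0],
    [0,0.4,0],
    [0,0.5,0],
    [0,0.6,0],
    [0,0.7,0],
    [0,0.8,0],
    [0,0.9,0],
    [0,0.97,0],
  ],
  grip=1,
)

```text
clock: 19.95
tcp_pos: [0.6754, -0.0038, 0.3219]
orientation: [-1.228, 1.192, -1.184]
contact_force: [0.4, -0.7, -0.2]
grip_width: -0.0001
```

```bash
python3 - <<'E'
from h import *
rows([(*jw(116,18.7),.322,-88),(*jw(116,18.7),.222,-88)])
E
```

```text
clk 19.95 pos [ 0.6754 -0.0038  0.3219] jig [114.2  18.7] xyaw -88.26 ydir [-0.007 -0.    -1.   ] F [ 0.41 -0.75 -0.21] w -0.0001 j [-0.7   0.78  0.98  1.67 -0.71  1.1  -1.05]
[0.0009, -0.0004, 0.0061] [0.0042, -0.0028, 0.0]
[0.0008, 0.333, 0.0083] [0.0042, -0.0028, 0.0]
```

Emit:
step_arm(
  xyz=[
    [0,0.1,0.008],
    [0,0.2,0.008],
    [0,0.28,0.008],
    [0,0.32,0.008],
    [0,0.335,0.008],
    [0,0.335,0.008],
  ],
  rotation=[
    [0,0,0],
    [0,0,0],
    [0,0,0],
    [0,0,0],
    [0,0,0],
    [0,0,0],
  ],
)

```text
clock: 20.7
tcp_pos: [0.6774, -0.004, 0.2219]
orientation: [-1.228, 1.191, -1.184]
contact_force: [-0.5, -0.1, 0.8]
grip_width: -0.0
```

```bash
python3 look.py 10; cat > arc.py <<'E'
from h import *
import sys
d=float(sys.argv[1]); 
W=[]
for t in map(float,sys.argv[2:]):
    a=np.radians(t); k=np.array([87-55*np.sin(a),-40+55*np.cos(a)])+d*np.array([np.cos(a),np.sin(a)])
    W.append((*jw(*k),.221,-95.35+t))
rows(W)
E
python3 arc.py 19.5 7.4 12 20 30 40 50
```

```text
clk 20.7 pos [ 0.6774 -0.004   0.2219] jig [116.2  18.8] xyaw -88.26 ydir [-0.006 -0.    -1.   ] F [-0.5  -0.1   0.79] w -0.0 j [-0.64  0.88  0.88  1.72 -0.81  0.96 -0.98]
clk 20.8 pos [ 0.6775 -0.0039  0.2224] jig [116.3  18.8] xyaw -88.25 ydir [-0.005 -0.    -1.   ] F [-0.48  0.41  0.01] w -0.0002 j [-0.64  0.88  0.88  1.71 -0.81  0.96 -0.98]
[-0.0012, 0.0048, -0.057] [0.0033, -0.0033, 0.0001]
[-0.0058, 0.0049, -0.072] [0.0033, -0.0545, -0.0]
[-0.0108, 0.005, -0.0986] [0.0033, -0.1433, -0.0003]
[-0.0117, 0.0052, -0.1325] [0.0032, -0.2545, -0.0005]
[-0.0068, 0.0054, -0.1661] [0.0032, -0.3656, -0.0008]
[0.0039, 0.0055, -0.1982] [0.0032, -0.4767, -0.0011]
```

View pics/scene_10.png

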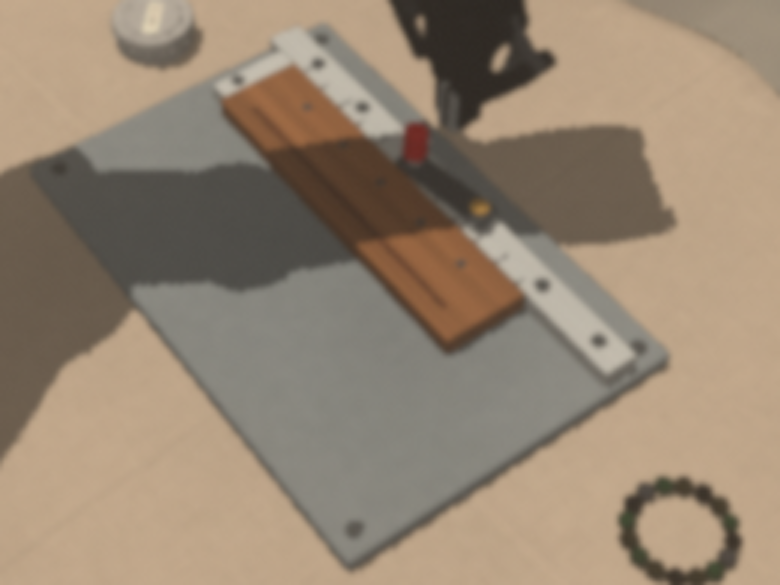

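View pics/top_10.png

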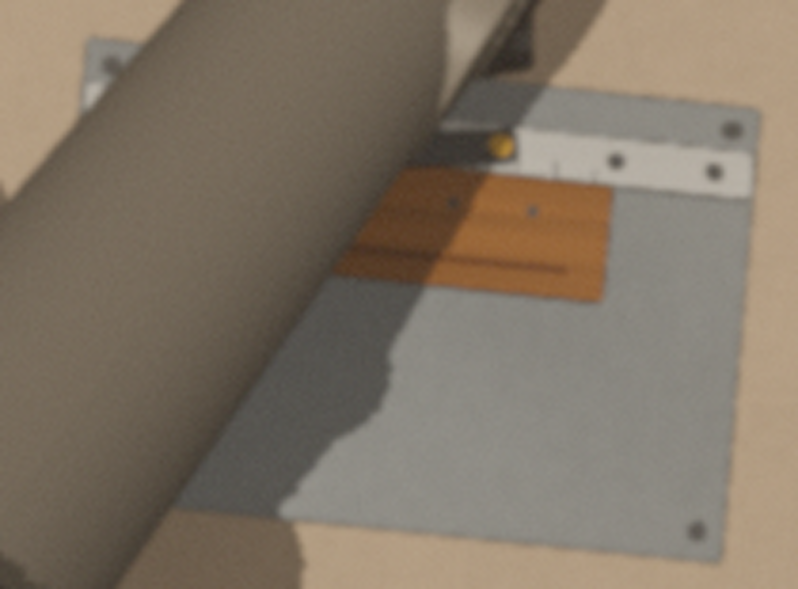

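Emit:
step_arm(
  xyz=[
    [0,0,-0.025],
    [-0.001,0.003,-0.057],
    [-0.006,0.004,-0.072],
    [-0.008,0.005,-0.085],
    [-0.011,0.005,-0.0986],
    [-0.011,0.005,-0.0986],
  ],
  rotation=[
    [0,0,0],
    [0,-0.003,0],
    [0,-0.055,0],
    [0,-0.1,0],
    [0,-0.143,0],
    [0,-0.143,0],
  ],
)

```text
clock: 21.55
tcp_pos: [0.6472, -0.0016, 0.2213]
orientation: [-1.322, 1.024, -1.017]
contact_force: [-0.9, 0.4, 0.0]
grip_width: 0.0002
```

```bash
python3 look.py 11; python3 arc.py 19.5 20 25 30 35 40 45 50 55 60 65 70
```

```text
clk 21.55 pos [ 0.6472 -0.0016  0.2213] jig [85.9 18.3] xyaw -75.42 ydir [-0.005  0.    -1.   ] F [-0.89  0.42  0.01] w 0.0002 j [-0.65  0.82  0.83  1.79 -0.77  0.89 -0.78]
clk 21.65 pos [ 0.6475 -0.0015  0.2211] jig [86.2 18.4] xyaw -75.46 ydir [-0.005  0.    -1.   ] F [-0.42  0.71  0.12] w 0.0002 j [-0.65  0.82  0.83  1.79 -0.77  0.89 -0.78]
[0.0007, 0.0002, 0.001] [0.0033, -0.0012, -0.0009]
[-0.0042, 0.0003, -0.0153] [0.0033, -0.0568, -0.001]
[-0.0077, 0.0004, -0.0319] [0.0032, -0.1123, -0.0012]
[-0.0098, 0.0005, -0.0487] [0.0032, -0.1679, -0.0013]
[-0.0104, 0.0006, -0.0657] [0.0031, -0.2234, -0.0015]
[-0.0094, 0.0007, -0.0826] [0.0031, -0.279, -0.0016]
[-0.0071, 0.0008, -0.0994] [0.003, -0.3345, -0.0017]
[-0.0032, 0.0009, -0.1159] [0.0029, -0.3901, -0.0019]
[0.0021, 0.0009, -0.1321] [0.0029, -0.4456, -0.002]
[0.0087, 0.001, -0.1477] [0.0028, -0.5012, -0.0022]
[0.0167, 0.0011, -0.1627] [0.0027, -0.5568, -0.0023]
```

View pics/scene_11.png

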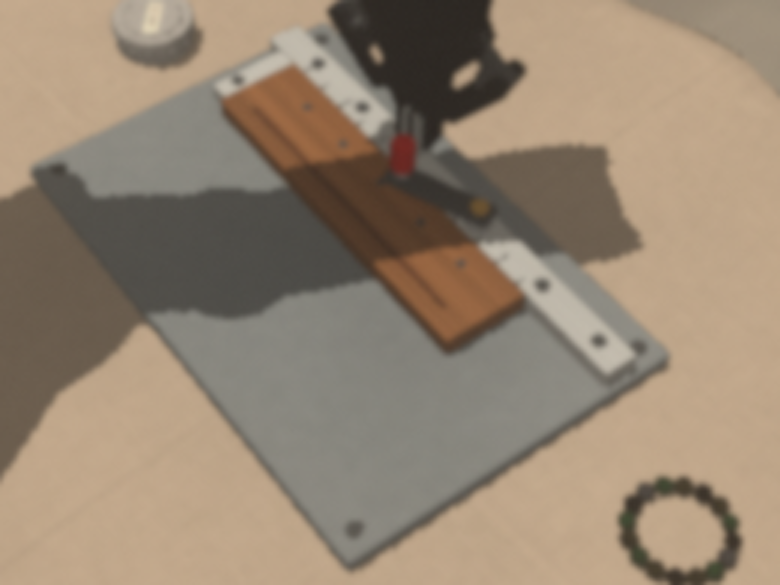

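Latch is turning. Continue along the arc.

Emit:
step_arm(
  xyz=[
    [-0.004,0,-0.015],
    [-0.008,0,-0.032],
    [-0.01,0,-0.049],
    [-0.01,0,-0.066],
    [-0.009,0,-0.083],
    [-0.007,0,-0.099],
    [-0.003,0,-0.116],
    [0.002,0,-0.132],
    [0.009,0,-0.148],
    [0.017,0,-0.163],
    [0.017,0,-0.163],
  ],
  rotation=[
    [0,-0.057,0],
    [0,-0.112,0],
    [0,-0.168,0],
    [0,-0.223,0],
    [0,-0.279,0],
    [0,-0.334,0],
    [0,-0.39,0],
    [0,-0.446,0],
    [0,-0.501,0],
    [0,-0.557,0],
    [0,-0.557,0],
  ],
)

```text
clock: 23.02
tcp_pos: [0.6012, -0.019, 0.2214]
orientation: [-1.544, 0.353, -0.344]
contact_force: [-0.3, -0.3, -0.5]
grip_width: 0.0
```

```bash
python3 look.py 12; python3 arc.py 19.5 75 80 85 88 90 93 96
```

```text
clk 23.02 pos [ 0.6012 -0.019   0.2214] jig [41.7 -3.3] xyaw -25.45 ydir [-0.006  0.    -1.   ] F [-0.28 -0.26 -0.54] w 0.0 j [-0.52  0.67  0.62  1.9  -0.56  0.75 -0.03]
clk 23.12 pos [ 0.6014 -0.0187  0.2212] jig [41.9 -3. ] xyaw -25.47 ydir [-0.006  0.    -1.   ] F [-0.03 -0.44  1.16] w 0.0001 j [-0.52  0.68  0.62  1.9  -0.56  0.75 -0.03]
[-0.0047, 0.0009, -0.0156] [0.0014, -0.0568, -0.0035]
[-0.0082, 0.0009, -0.0322] [0.0013, -0.1124, -0.0035]
[-0.0102, 0.001, -0.049] [0.0011, -0.168, -0.0036]
[-0.0107, 0.001, -0.0592] [0.001, -0.2013, -0.0036]
[-0.0108, 0.001, -0.066] [0.001, -0.2235, -0.0036]
[-0.0104, 0.0011, -0.0762] [0.0009, -0.2568, -0.0037]
[-0.0095, 0.0011, -0.0863] [0.0008, -0.2902, -0.0037]
```

View pics/scene_12.png

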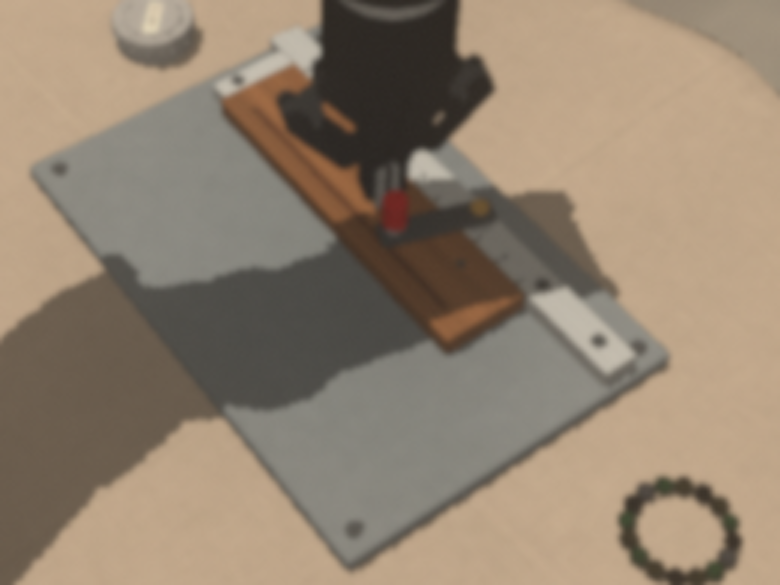

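View pics/top_12.png

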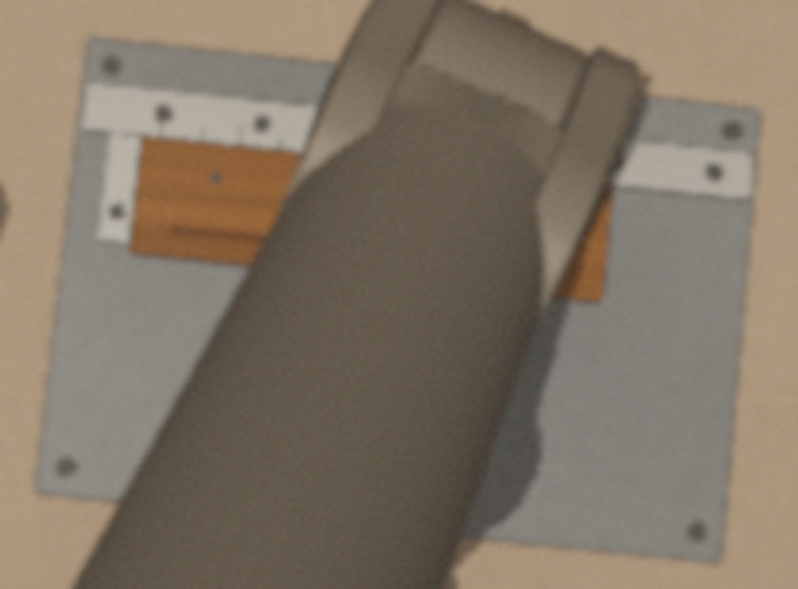

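Emit:
step_arm(
  xyz=[
    [-0.005,0,-0.016],
    [-0.008,0,-0.032],
    [-0.01,0,-0.049],
    [-0.011,0,-0.059],
    [-0.011,0,-0.059],
  ],
  rotation=[
    [0,-0.057,0],
    [0,-0.112,0],
    [0,-0.168,0],
    [0,-0.2,0],
    [0,-0.2,0],
  ],
)

```text
clock: 23.75
tcp_pos: [0.5908, -0.0332, 0.2212]
orientation: [-1.569, 0.109, -0.099]
contact_force: [-0.6, 0.1, 1.0]
grip_width: -0.0
```

```bash
python3 arc.py 19.5 88 90 93 96
```

```text
clk 23.75 pos [ 0.5908 -0.0332  0.2212] jig [ 32.7 -18.5] xyaw -7.57 ydir [-0.006  0.    -1.   ] F [-0.58  0.13  1.  ] w -0.0 j [-0.45  0.64  0.54  1.92 -0.48  0.72  0.25]
[0.0002, 0.0007, -0.0004] [0.0004, -0.0025, -0.0039]
[-0.002, 0.0007, -0.0068] [0.0004, -0.0247, -0.0039]
[-0.0047, 0.0008, -0.0166] [0.0003, -0.058, -0.0039]
[-0.007, 0.0008, -0.0265] [0.0002, -0.0914, -0.0039]
```

Emit:
step_arm(
  xyz=[
    [0,0,-0.005],
    [-0.001,0,-0.01],
    [-0.001,0,-0.01],
  ],
  rotation=[
    [0,-0.025,0],
    [0,-0.025,0],
    [0,-0.025,0],
  ],
)

```text
clock: 24.12
tcp_pos: [0.59, -0.0357, 0.221]
orientation: [-1.569, 0.078, -0.068]
contact_force: [-0.5, 2.7, -0.7]
grip_width: -0.0
```

Emit:
step_arm(
  xyz=[
    [0,0,-0.003],
    [0,0,-0.007],
    [0,0,-0.007],
  ],
  rotation=[
    [0,0,0],
    [0,0,0],
    [0,0,0],
  ],
)

```text
clock: 24.5
tcp_pos: [0.5901, -0.0362, 0.221]
orientation: [-1.567, 0.077, -0.067]
contact_force: [-0.2, 6.7, 1.0]
grip_width: 0.0001
```

Emit:
step_arm(
  xyz=[
    [0,0,-0.006],
    [0,0,-0.006],
  ],
  rotation=[
    [0,0,0],
    [0,0,0],
  ],
)

```text
clock: 24.75
tcp_pos: [0.5901, -0.0365, 0.2211]
orientation: [-1.565, 0.077, -0.065]
contact_force: [0.6, 7.2, 1.2]
grip_width: 0.0001
```

Emit:
step_arm(
  xyz=[
    [0,0,0.03],
    [0,0,0.1],
    [0,-0.1,0.1],
    [0,-0.3,0.1],
    [-0.1,-0.45,0.25],
    [-0.2,-0.5,0.45],
    [-0.2,-0.5,0.65],
    [-0.2,-0.5,0.8],
    [-0.2,-0.5,0.9],
    [-0.2,-0.5,0.9],
  ],
  rotation=[
    [0,0,0],
    [0,0,0],
    [0,0,0],
    [0,0,0],
    [0,0,0],
    [0,0,0],
    [0,0,0],
    [0,0,0],
    [0,0,0],
    [0,0,0],
  ],
)

```text
clock: 26.0
tcp_pos: [0.5549, 0.2415, 0.3722]
orientation: [-1.565, 0.072, -0.06]
contact_force: [0.1, -0.3, 0.1]
grip_width: -0.0002
```

```bash
python3 look.py 13;python3 - <<'E'
from bench import r
import cv2
cv2.imwrite("pics/full.png",r.grab_frame("top")["pixels"][:,:,::-1])
E
```

```text
clk 26.0 pos [0.5549 0.2415 0.3722] jig [-28.7 251.7] xyaw -4.83 ydir [-0.007  0.005 -1.   ] F [ 0.07 -0.27  0.14] w -0.0002 j [-0.98  0.45  0.63  1.79 -0.32  1.   -0.31]
```

View pics/top_13.png

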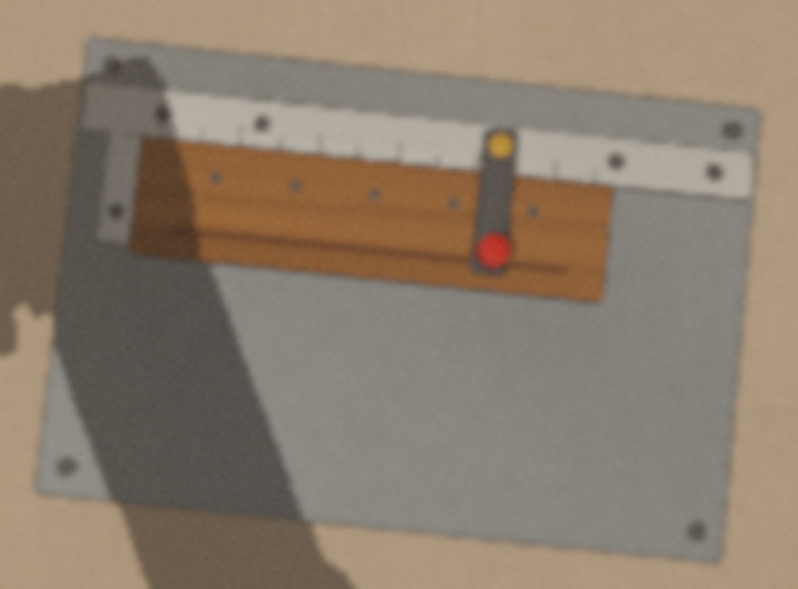

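View pics/scene_13.png

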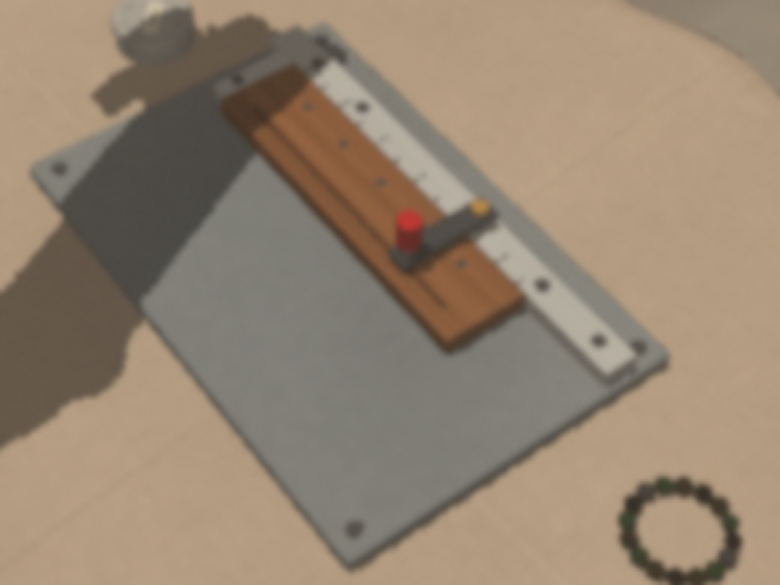

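View pics/full.png

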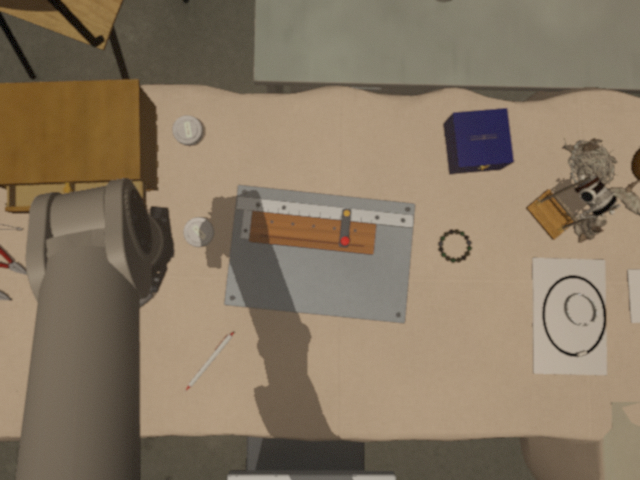

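```bash
python3 - <<'E'
from h import *
for t in(84,87,90):
    a=np.radians(t);k=jw(87-55*np.sin(a),-40+55*np.cos(a))
    for c in cams: print(t,c,((proj(c,[[*k,.067],[*jw(87,-40),.042]])-crop[c][:2]+.5)*crop[c][2]-.5).round(0).tolist())
for p in plane("top",unc("top",[(141,138),(612,187),(603,302),(131,254)]),.028): print(wj(p))
import numpy as np
P=proj("scene",[[*jw(x,y),.028] for x,y in((75,140),(75,-100),(15,-100),(15,140))]); print(((P-crop["scene"][:2]+.5)*3-.5).round(0))
E
```

```text
84 scene [[406.0, 215.0], [482.0, 208.0]]
84 top [[485.0, 251.0], [503.0, 147.0]]
87 scene [[409.0, 218.0], [482.0, 208.0]]
87 top [[490.0, 252.0], [503.0, 147.0]]
90 scene [[412.0, 221.0], [482.0, 208.0]]
90 top [[496.0, 253.0], [503.0, 147.0]]
[ 74.07477073 140.63886835]
[ 74.88478111 -97.92680493]
[ 16.50870416 -98.91259989]
[ 15.42790743 138.98426033]
[[297.  62.]
 [529. 295.]
 [449. 343.]
 [221. 100.]]
```

```bash
python3 -c "
from bench import r
print(r.get_obs()['clock']); print(r.hand_in())"
```

```text
26.15
the job is handed in; nothing more can be done
None
```

The slat is home against the fence and the stop, and the hold-down is closed across it. I handed the job in at 26 s of the 64 s allowed. No verdict was reported, so the points below come from my own checks.

**What I did**
1. I pushed the slat flat to the fence with the open fingers on its near edge.
2. I pushed its right end with the closed fingers until the left end met the stop, at about 7 N.
3. I pressed the slat against the fence again, at about 9 N.
4. I swung the knob round its arc until the force rose to about 7 N with almost no further motion, then drew the arm clear.

**Last checks**
- **Slat:** in the top picture its fence edge measures x = 74.1 and 74.9 mm in the jig's frame, where 75 is home. Its left end measures y = 139 to 140.6 mm, where 140 is home. That is within the camera accuracy of about 2 mm.
- **Hold-down:** its knob lies within a few enlarged-picture pixels of where 90° would put it in the top picture. The scene view alone reads a little under, about 87 to 88° by the raw knob position. The knob did meet its end stop.
- **Tin and bracelet:** in the last top picture both sit where they began. The arm touched nothing at hand-in.

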